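# Line up the pantry things by height, rising towards the honey jar

## Robot

A 7-joint arm with a two-finger parallel gripper is mounted at the origin on a cart in front of the work surface, level with it; the furniture and walls round the work are solid. World frame = base frame: x ahead of the robot, y to its left, z up, the work surface at z = 0. Lengths are in m, angles in rad, forces in N, time in s.
With the tool pointing down it reaches from about 0.425 to 0.925 m from the base axis. Payload 6.8 kg.
Tool frame: the origin (TCP) lies on the centre line of the jaws, within the pads' length; the fingertips stand 8 mm ahead of it and the grasp point (between the pads) lies 11 mm behind it; z points along the fingers, y is the line along which they close (so a half turn about z gives the same grasp; the last joint's range is limited). The gripper opens to 85 mm and grips with 20 to 120 N. Pads are 22 mm wide; open, the fingers measure 114 mm over their backs; the gripper's body (76 mm by 85 mm) begins 54 mm behind the grasp point. The pads swing forward as they close: fully open they stand 13 mm farther back than shut.
Start: joints at [1.023, 0.477, 0.022, 1.555, -0.011, 1.109, -0.083], TCP at [0.287, -0.611, 0.239] pointing down, gripper open.
Joint ranges: [-2.96, 2.96], [-0.34, 2.1], [-1.41, 1.46], [0.24, 2.44], [-1.37, 4.51], [0.17, 1.92], [-2.96, 2.96]. Speed limits (rad/s): [2.39, 2.39, 3.14, 3.14, 3.14, 3.14, 3.14].

## Interface

Orientations are given as a rotation vector (axis times angle).
In Python, from rig import env, optics gives the robot as it stands. The module is installed in compiled form; this text tells all that it offers.
- The arm moves only by the tool move_arm, never from a script. Its argument "moves" is a list of rows, each an object of numbers: "tx", "ty", "tz": the shift along the tool's x, y, z in m; "wx", "wy", "wz": the turn, a rotation vector about the tool's x, y, z in rad; "jaw": the finger opening in m, from 0 to 0.0854. In form: [{"tx": .., "ty": .., "tz": .., "wx": .., "wy": .., "wz": .., "jaw": ..}, ...]. A call has 1 to 8 rows; each row is the pose to reach, as a shift and turn from the pose commanded when the call began, along the tool's axes at that moment; what a row does not reach only later rows make up. A row lasts 1/8 s, in which the tool goes at most 62.5 mm and 10.7 degrees, less where a joint would pass 70% of its speed; a pose out of reach is approached as far as the arm can. A call with a gripper value outside its range is refused whole. The fingers move at their own pace and stop on an object; "newtons" is the grip in N (left out, the last holds). Time passes only in rows, so rows that repeat a pose let the fingers close. It gives the time, the measured TCP pose, the force, the opening and the grip force at its end, in the units of the state.
- env.get_obs(): the state, without advancing time (a new reading comes with each control period).
- optics.camera(name): name is "scene" or "top" or "wrist"; returns a dict with "frame" (400x640x3 uint8, red, green, blue), "range_z" (400x640 float32, m along the optical axis (not along the pixel's ray), 0 where there is no reading), "fx", "fy", "cx", "cy" (pixels), "k1" (the pictures are not rectified: a ray, as slopes to the right and down, at radius r is drawn at 1 + k1 r^2 times it, then the intrinsics apply), "R" (3x3) and "t" (3): a world point X has camera coordinates R X + t; the wrist camera has in their place "hand_eye" (4x4, takes a point from camera to tool coordinates, whose origin is the TCP and whose axes are the flange's). Camera axes: x right, y down, z forward; pixel columns grow to the right and rows downward; lengths in m; the calibration is good to about 2 mm. A picture is of the moment at which its call begins: read the wrist's pose just before it.
- env.hand_in(): hands the job in; it is judged then, once.
Trained networks look in a picture, given as the dict that the camera call returned (one of the last four; its "shot" number tells which), for a name from the list of things; names that differ only in an ending like _2 or _b are one class to them, and where a whole thing is asked for, a point or a joint stands for the part that bears it (a point fixed in the world has none). Each returns a list of dicts, best first, with "confidence" (0 to 1); they miss things now and then, are a little off and sometimes report something else, mostly with a low value. They report only what shows in the picture. A call takes as long as a camera call. They do not tell look-alikes from the thing itself.
- optics.masks_of(picture, thing): "pixels" (400x640 bool, what is visible of it) and "pixel" ([column, row] in pixels, amid what is visible of it).
- optics.place_of(picture, thing): "pixel" ([column, row] in pixels: a listed point, or the origin of a listed thing).
The state is a dict: "time": time; "joints": joint angles; "joint_vel": joint speeds; "effort": joint torques, N m; "ee_pos": TCP position; "eef_rot": TCP orientation; "force": force on the tool from outside, world axes, zero at the start; "wrist_torque": the same for the moment, N m; "opening": opening from 0.0 (shut) to 1.0 (fully open); "grip_force": force on a finger pad.
Only numpy, scipy, OpenCV 4.12 (cv2) and the standard library are available. Lean on these libraries where they do the work, as an engineer would, in place of code of your own. Each camera call takes 0.05 s, during which the arm holds its last target. There are 200 camera calls.

## Task

Line up the peas tin, the red-capped spice jar, the drinks can and the pepper mill in order of height on the four cork mats, one upright in the middle of each mat, so that the row rises towards the side where the honey jar stands: the tallest on the mat at the honey jar's end, the shortest at the other end. Do not knock any of the four over on the way, and leave the honey jar where it is.

Things in the scene. Friction and masses are not known exactly. Their poses are not given: they have to be found in the camera images.
- peas_tin: Small food tin with a pale green-and-white label and bare metal lid: the shortest, 72 mm high, 58 mm diameter, straight sides, 0.18 kg. Origin at the centre of its underside, z up; it stands upright at the start, round, so its yaw does not matter. 
- spice_jar: Slim clear spice jar with a red cap (green disc on top) and a green and white label: second shortest, 97 mm high; rounded-square body 46 mm wide, its flat sides facing its x and y axes, 54 mm across the corners, straight to about 65 mm up, then narrowing under the round cap, 45 mm in diameter (from 76 mm up), 0.11 kg. Origin at the centre of its underside, z up; it stands upright at the start, turned any way; its yaw at the end does not matter. 
- drinks_can: White drinks can with a picture of yellow wheat ears and a bare metal top: third, 115 mm high, 66 mm diameter at its widest, straight sides between about 20 and 95 mm up, 0.35 kg. Origin at the centre of its underside, z up; it stands upright at the start, round, so its yaw does not matter. 
- pepper_mill: Dark brown turned wooden pepper mill with a small metal knob on top: the tallest, 150 mm high, 58 mm diameter at its widest, tapering to a waist about 46 mm across at 100 to 108 mm up; rounded head 50 mm in diameter between 109 and 139 mm, 0.18 kg. It does not turn. Origin at the centre of its underside, z up; it stands upright at the start, round, so its yaw does not matter. 
- honey_jar: Squat clear glass jar of golden honey with a grey metal lid, 63 mm diameter, 95 mm high, standing beside one end of the row of mats, at the far left or the far right (a glass jar candle, 76 mm diameter and 90 mm high, with a pale wax filling, stands at the other side); it shows towards which end the row must rise. Origin at the centre of its underside. It is loose: leave it where it stands.
- mat_1: Round cork mat, leftmost seen from the robot (towards +y) of the row of four alike. 76 mm diameter, fixed; its flat top is 15 mm above the range top (3 mm above the fixed pale wooden board, 95 x 410 x 12 mm, that carries all four, 100 mm apart along the board's length). Origin at the centre of the mat's underside, 12 mm above the range top; z up, y along the row towards mat_1.
- mat_2: Round cork mat, second from the left of the row of four alike. 76 mm diameter, fixed; its flat top is 15 mm above the range top (3 mm above the fixed pale wooden board, 95 x 410 x 12 mm, that carries all four, 100 mm apart along the board's length). Origin at the centre of the mat's underside, 12 mm above the range top; z up, y along the row towards mat_1.
- mat_3: Round cork mat, third from the left of the row of four alike. 76 mm diameter, fixed; its flat top is 15 mm above the range top (3 mm above the fixed pale wooden board, 95 x 410 x 12 mm, that carries all four, 100 mm apart along the board's length). Origin at the centre of the mat's underside, 12 mm above the range top; z up, y along the row towards mat_1.
- mat_4: Round cork mat, rightmost (towards -y) of the row of four alike. 76 mm diameter, fixed; its flat top is 15 mm above the range top (3 mm above the fixed pale wooden board, 95 x 410 x 12 mm, that carries all four, 100 mm apart along the board's length). Origin at the centre of the mat's underside, 12 mm above the range top; z up, y along the row towards mat_1.
Not all that is in view belongs to the job. Leave any orange look-alike of the spice_jar alone.

How it is judged:
At the end, for the whole second after the job is handed in: With the honey jar on the left: pepper mill on mat_1, drinks can on mat_2, spice jar on mat_3, peas tin on mat_4; with the honey jar on the right the other way round. Each stands on its mat, its axis within 12 mm of the mat's centre, upright within 0.1 rad, at rest and released (((world y of honey_jar above 0 m and horizontal distance between peas_tin and mat_4 below 0.012 m and horizontal distance between spice_jar and mat_3 below 0.012 m and horizontal distance between drinks_can and mat_2 below 0.012 m and horizontal distance between pepper_mill and mat_1 below 0.012 m) or (not (world y of honey_jar above 0 m) and horizontal distance between peas_tin and mat_1 below 0.012 m and horizontal distance between spice_jar and mat_2 below 0.012 m and horizontal distance between drinks_can and mat_3 below 0.012 m and horizontal distance between pepper_mill and mat_4 below 0.012 m)) and angle between each of peas_tin, spice_jar, drinks_can, pepper_mill's own z axis and vertical below 0.1 rad and linear speed of each of peas_tin, spice_jar, drinks_can, pepper_mill below 0.02 m/s and angular speed of each of peas_tin, spice_jar, drinks_can, pepper_mill below 0.2 rad/s and height (world z) of peas_tin between 0.01 and 0.02 m and contact force between each of peas_tin, spice_jar, drinks_can, pepper_mill and the fingers below 0.1 N and height (world z) of spice_jar between 0.01 and 0.02 m and height (world z) of drinks_can between 0.01 and 0.02 m and height (world z) of pepper_mill between 0.01 and 0.02 m); the robot touches nothing.
It fails at once if the peas tin is tipped over (more than 0.7 rad) (angle between peas_tin's own z axis and vertical above 0.7 rad).
It fails at once if the spice jar is tipped over (more than 0.7 rad) (angle between spice_jar's own z axis and vertical above 0.7 rad).
It fails at once if the drinks can is tipped over (more than 0.7 rad) (angle between drinks_can's own z axis and vertical above 0.7 rad).
It fails at once if the pepper mill is tipped over (more than 0.7 rad) (angle between pepper_mill's own z axis and vertical above 0.7 rad).
It fails at once if the honey jar is shifted by more than 30 mm (distance of honey_jar from where it was at the start of the episode above 0.03 m).
It also fails if it takes over 120 s, if anything falls off the work surface, if the arm or the gripper's body presses on something with over 40 N, if the wrist force passes 120 N, or if a joint passes its speed limit or range.

## Working session

There is one attempt and no reset: what is moved stays moved. The work goes in short steps, Python scripts to look and compute and a tool call to move; the robot and the scene stay as the last step left them, time stands still between calls to the robot, and variables do not carry over. Pictures are saved under pics/ and viewed, at most 14 in all, crops included, and the job is handed in when it is done.

Besides the shell and the picture viewer there is one more tool, called as name([rows], argument=value, ...), one row to a line, values as JSON. move_arm: Moves the arm, as the interface text tells. Its arguments: {"type":"object","properties":{"moves":{"type":"array"},"newtons":{"type":"number"}},"required":["moves"]}

```bash
mkdir -p pics; cat > h.py <<'E'
import numpy as np, cv2
from scipy.spatial.transform import Rotation as Ro
from rig import env, optics
def rays(p,px):
    K=np.array([[p['fx'],0,p['cx']],[0,p['fy'],p['cy']],[0,0,1.]])
    u=cv2.undistortPoints(np.float64(px).reshape(-1,1,2),K,np.array([p['k1'],0,0,0.]))
    return np.c_[u[:,0],np.ones(len(u))]
def pose(p,ob=None):
    if 'R' in p: R=np.array(p['R']);return R.T,-R.T@np.array(p['t'])
    H=np.array(p['hand_eye']);Rt=Ro.from_rotvec(ob['eef_rot']).as_matrix()
    return Rt@H[:3,:3],Rt@H[:3,3]+np.array(ob['ee_pos'])
def cloud(p,mask,ob=None):
    z=p['range_z'];r,c=np.nonzero(mask&(z>0))
    C,o=pose(p,ob);return (rays(p,np.c_[c,r])*z[r,c][:,None])@C.T+o
def onplane(p,px,h,ob=None):
    C,o=pose(p,ob);d=rays(p,px)@C.T
    return o+d*((h-o[2])/d[:,2])[:,None]
def save(n,p): cv2.imwrite('pics/'+n,p['frame'][:,:,::-1])
E
cat > a.py <<'E'
from h import *
s=env.get_obs();print(s['time'],s['ee_pos'],s['eef_rot'],s['opening'])
for n in ['scene','top']:
    p=optics.camera(n);save(n+'0.png',p)
    for t in ['peas_tin','spice_jar','drinks_can','pepper_mill','honey_jar','mat_1']:
        for m in optics.masks_of(p,t)[:5]:
            X=cloud(p,m['pixels'])
            if len(X)<5: continue
            hi=np.percentile(X[:,2],97);T=X[X[:,2]>hi-.012]
            print(n,t,round(m['confidence'],2),np.round(m['pixel']),'med',np.median(X,0).round(3),'top',hi.round(3),'topc',((T.min(0)+T.max(0))/2).round(3)[:2],len(X))
E
python3 a.py
```

```text
0.0 [ 0.28715559 -0.61025351  0.2383354 ] [-3.06425962e+00 -6.84920041e-01  7.68985209e-04] 0.9998541529175848
scene peas_tin 0.82 [280. 189.] med [0.651 0.054 0.057] top 0.071 topc [0.668 0.048] 802
scene peas_tin 0.29 [362. 201.] med [ 0.536 -0.106  0.014] top 0.016 topc [ 0.538 -0.108] 567
scene spice_jar 0.95 [363. 149.] med [ 0.655 -0.197  0.061] top 0.097 topc [ 0.667 -0.209] 695
scene spice_jar 0.73 [241. 253.] med [0.524 0.214 0.069] top 0.098 topc [0.541 0.211] 1096
scene drinks_can 0.62 [233. 206.] med [0.637 0.18  0.089] top 0.114 topc [0.657 0.175] 1424
scene pepper_mill 0.81 [328. 165.] med [ 0.639 -0.073  0.074] top 0.138 topc [ 0.649 -0.082] 922
scene honey_jar 0.79 [182. 255.] med [0.581 0.307 0.074] top 0.096 topc [0.602 0.305] 1644
scene mat_1 0.86 [301. 247.] med [0.515 0.092 0.014] top 0.016 topc [0.516 0.09 ] 823
scene mat_1 0.85 [364. 204.] med [ 0.536 -0.106  0.014] top 0.016 topc [ 0.538 -0.108] 631
scene mat_1 0.81 [330. 227.] med [ 0.525 -0.007  0.014] top 0.016 topc [ 0.528 -0.008] 706
scene mat_1 0.57 [390. 186.] med [ 0.547 -0.204  0.014] top 0.016 topc [
[... 203 characters left out ...]
_jar 0.67 [405. 174.] med [ 0.664 -0.204  0.097] top 0.102 topc [ 0.668 -0.209] 381
top drinks_can 0.88 [247. 181.] med [0.654 0.164 0.111] top 0.117 topc [0.658 0.169] 694
top pepper_mill 0.86 [350. 178.] med [ 0.65  -0.079  0.132] top 0.148 topc [ 0.657 -0.083] 498
top honey_jar 0.81 [192. 203.] med [0.601 0.294 0.094] top 0.099 topc [0.603 0.303] 859
top honey_jar 0.4 [282. 238.] med [0.518 0.092 0.016] top 0.02 topc [0.517 0.092] 742
top mat_1 0.96 [401. 222.] med [ 0.549 -0.206  0.016] top 0.02 topc [ 0.55  -0.206] 749
top mat_1 0.92 [280. 236.] med [0.519 0.092 0.016] top 0.02 topc [0.52  0.092] 786
top mat_1 0.76 [318. 231.] med [ 0.529 -0.008  0.016] top 0.02 topc [ 0.53  -0.008] 784
```

View pics/scene0.png

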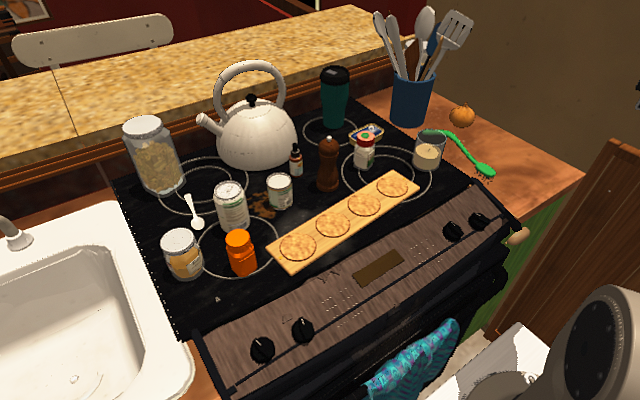

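View pics/top0.png

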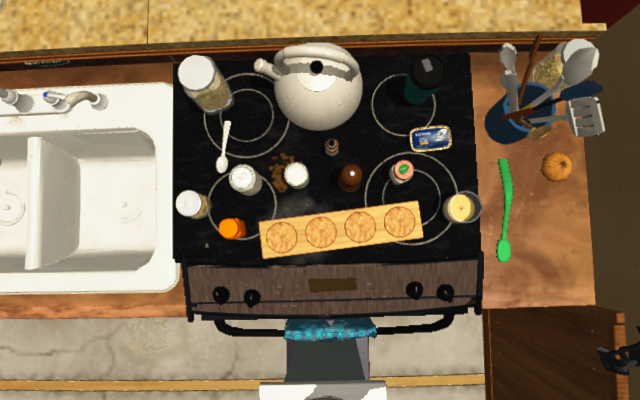

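```bash
python3 - <<'E'
import cv2
a=cv2.imread('pics/scene0.png')
l=cv2.resize(a[205:305,160:290],None,fx=3,fy=3,interpolation=2);r=cv2.resize(a[100:200,300:430],None,fx=3,fy=3,interpolation=2)
cv2.imwrite('pics/c0.png',cv2.hconcat([l,r]))
E
```

```text
(no output)
```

View pics/c0.png

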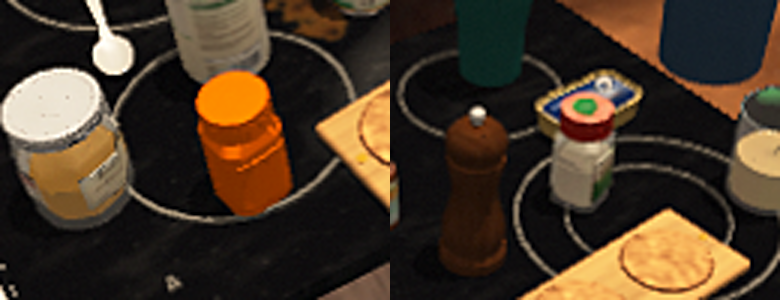

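Honey jar (left, scene 182,255; y≈+0.305) means the row rises left: mill→mat_1, can→mat_2, spice→mat_3, tin→mat_4. Candidates for the spice jar are the red-capped one with the green disc (scene 363,149; top 405,174) and the all-orange look-alike (scene 241,253). I choose the red-capped one, which the crop confirms. The white cylinders are the wheat can (232,205; 114 mm top) and the peas tin (280,190; 71 mm top), and their heights match. The mill is at (328,165).

```bash
cat >> h.py <<'E'
YAW=0.105
def delta(target,yaw=YAW):
    s=env.get_obs();R=Ro.from_rotvec(s['eef_rot']).as_matrix()
    y=np.array([np.cos(yaw),np.sin(yaw),0]);z=np.array([0,0,-1.]);G=np.c_[np.cross(y,z),y,z]
    d=R.T@(np.array(target)-s['ee_pos']);w=Ro.from_matrix(R.T@G).as_rotvec()
    return d.round(4),w.round(4)
E
python3 - <<'E'
from h import *
m=np.array([[.518,.092],[.529,-.008],[.538,-.107],[.549,-.206]]);print(np.diff(m,axis=0))
print('up',delta([.287,-.61,.33]),'spice',delta([.667,-.21,.30]),'mid',delta([.477,-.41,.33]))
p=optics.camera('wrist');print(np.array(p['hand_eye']).round(3),p['fx'])
E
```

```text
[[ 0.011 -0.1  ]
 [ 0.009 -0.099]
 [ 0.011 -0.099]]
up (array([-0.    , -0.0009, -0.0907]), array([ 0.   , -0.   , -1.236])) spice (array([ 0.5141, -0.201 , -0.0607]), array([ 0.   , -0.   , -1.236])) mid (array([ 0.2571, -0.1009, -0.0907]), array([ 0.   , -0.   , -1.236]))
[[-0.    -0.965 -0.264  0.066]
 [ 1.    -0.     0.001  0.001]
 [-0.001 -0.264  0.965 -0.134]
 [ 0.     0.     0.     1.   ]] 282.59241102224735
```

move_arm([
  {"tx":0,"ty":0,"tz":-0.06,"wz":-0.18},
  {"tx":0.03,"ty":-0.01,"tz":-0.09,"wz":-0.36},
  {"tx":0.09,"ty":-0.035,"tz":-0.09,"wz":-0.54},
  {"tx":0.15,"ty":-0.06,"tz":-0.09,"wz":-0.72},
  {"tx":0.21,"ty":-0.08,"tz":-0.09,"wz":-0.9},
  {"tx":0.26,"ty":-0.1,"tz":-0.09,"wz":-1.08},
  {"tx":0.32,"ty":-0.125,"tz":-0.09,"wz":-1.236},
  {"tx":0.375,"ty":-0.145,"tz":-0.09,"wz":-1.236},
], newtons=30)

```text
schema error: expected keys tx, ty, tz, wx, wy, wz, jaw
```

```bash
python3 -c "
from h import *
print(env.get_obs()['joints'],delta([.667,-.21,.24]))"
```

```text
[ 1.02289406  0.47698225  0.02239014  1.5553737  -0.01146814  1.10929838
 -0.0830983 ] (array([ 0.5141, -0.201 , -0.0007]), array([ 1.000e-04,  0.000e+00, -1.236e+00]))
```

move_arm([
  {"tx":0,"ty":0,"tz":-0.06,"wx":0,"wy":0,"jaw":0.085,"wz":-0.18},
  {"tx":0.03,"ty":-0.01,"tz":-0.09,"wx":0,"wy":0,"jaw":0.085,"wz":-0.36},
  {"tx":0.09,"ty":-0.035,"tz":-0.09,"wx":0,"wy":0,"jaw":0.085,"wz":-0.54},
  {"tx":0.15,"ty":-0.06,"tz":-0.09,"wx":0,"wy":0,"jaw":0.085,"wz":-0.72},
  {"tx":0.21,"ty":-0.08,"tz":-0.09,"wx":0,"wy":0,"jaw":0.085,"wz":-0.9},
  {"tx":0.26,"ty":-0.1,"tz":-0.09,"wx":0,"wy":0,"jaw":0.085,"wz":-1.08},
  {"tx":0.32,"ty":-0.125,"tz":-0.09,"wx":0,"wy":0,"jaw":0.085,"wz":-1.236},
  {"tx":0.375,"ty":-0.145,"tz":-0.09,"wx":0,"wy":0,"jaw":0.085,"wz":-1.236},
], newtons=30)

```text
time: 1.75
ee_pos: [0.566, -0.3185, 0.3296]
eef_rot: [2.1, 2.336, 0.0]
force: [0.9, -0.4, -0.5]
opening: 0.994
grip_force: 0.0
```

```bash
python3 -c "
from h import *
print(env.get_obs()['joints'],delta([.667,-.21,.24]))"
```

```text
[ 0.66526287  0.39361843 -0.3447469   1.48988896  0.13576475  1.28106291
  0.41247242] (array([0.0972, 0.1119, 0.0896]), array([0.0005, 0.0003, 0.0014]))
```

Now above the spice jar at z=0.24 for a close look.

move_arm([
  {"tx":0.03,"ty":0.04,"tz":0,"wx":0,"wy":0,"wz":0,"jaw":0.085},
  {"tx":0.07,"ty":0.08,"tz":0.02,"wx":0,"wy":0,"wz":0,"jaw":0.085},
  {"tx":0.097,"ty":0.112,"tz":0.06,"wx":0,"wy":0,"wz":0,"jaw":0.085},
  {"tx":0.097,"ty":0.112,"tz":0.09,"wx":0,"wy":0,"wz":0,"jaw":0.085},
  {"tx":0.097,"ty":0.112,"tz":0.09,"wx":0,"wy":0,"wz":0,"jaw":0.085},
])

```text
time: 2.38
ee_pos: [0.6647, -0.2112, 0.2363]
eef_rot: [-2.098, -2.332, 0.005]
force: [-0.1, -0.7, 0.8]
opening: 0.999
grip_force: 0.0
```

```bash
cat >> h.py <<'E'
def look(thing,hnom,near,name=None,band=.012):
    s=env.get_obs();p=optics.camera('wrist')
    if name: save(name,p)
    print('tcp',np.round(s['ee_pos'],4),s['time'])
    for m in optics.masks_of(p,thing)[:3]:
        X=cloud(p,m['pixels'],s)
        if len(X)<30: continue
        T=X[abs(X[:,2]-hnom)<band]
        if len(T)<20: print('few',m['confidence'],np.median(X,0));continue
        c,r=cv2.minEnclosingCircle(np.float32(T[:,:2]))
        lo,hi=np.percentile(T,[1,99],axis=0)
        print(thing,round(m['confidence'],2),'circ',np.round(c,4),'r',round(r,4),'box',((lo+hi)/2).round(4),(hi-lo).round(3),'topz',np.percentile(X[:,2],97).round(3))
E
python3 -c "
from h import *
look('spice_jar',.092,0,'w1.png')"
```

```text
tcp [ 0.6647 -0.2112  0.2363] 2.375
spice_jar 0.77 circ [ 0.6702 -0.21  ] r 0.023 box [ 0.6697 -0.2095  0.0905] [0.042 0.043 0.015] topz 0.098
few 0.71 [ 0.53436179 -0.0359481   0.01365641]
```

View pics/w1.png

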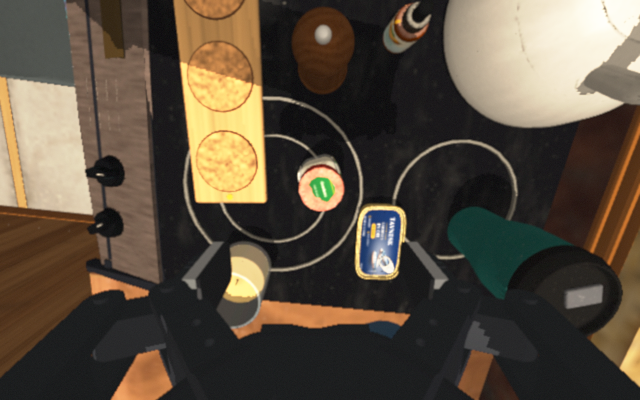

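The wrist view shows the red cap with the green disc at (321,187). The sardine tin (380,240) is low and to one side, and the fingers pass front and back of the jar. I'm descending to just above the cap.

move_arm([
  {"tx":0.001,"ty":0.004,"tz":0.05,"wx":0,"wy":0,"wz":0,"jaw":0.085},
  {"tx":0.001,"ty":0.004,"tz":0.09,"wx":0,"wy":0,"wz":0,"jaw":0.085},
  {"tx":0.001,"ty":0.004,"tz":0.1,"wx":0,"wy":0,"wz":0,"jaw":0.085},
  {"tx":0.001,"ty":0.004,"tz":0.1,"wx":0,"wy":0,"wz":0,"jaw":0.085},
])

```text
time: 2.98
ee_pos: [0.6708, -0.2111, 0.1409]
eef_rot: [2.102, 2.333, 0.001]
force: [-0.0, 0.9, 0.2]
opening: 0.992
grip_force: 0.0
```

```bash
python3 -c "
from h import *
print(delta([.6698,-.2095,.077]))"
```

```text
(array([ 0.0017, -0.0009,  0.0639]), array([ 0.0017,  0.0008, -0.001 ]))
```

move_arm([
  {"tx":0.002,"ty":-0.001,"tz":0.04,"wx":0,"wy":0,"wz":0,"jaw":0.085},
  {"tx":0.002,"ty":-0.001,"tz":0.064,"wx":0,"wy":0,"wz":0,"jaw":0.085},
  {"tx":0.002,"ty":-0.001,"tz":0.064,"wx":0,"wy":0,"wz":0,"jaw":0.06},
  {"tx":0.002,"ty":-0.001,"tz":0.064,"wx":0,"wy":0,"wz":0,"jaw":0.03},
  {"tx":0.002,"ty":-0.001,"tz":0.064,"wx":0,"wy":0,"wz":0,"jaw":0.03},
  {"tx":0.002,"ty":-0.001,"tz":0.064,"wx":0,"wy":0,"wz":0,"jaw":0.03},
  {"tx":0.002,"ty":-0.001,"tz":0.064,"wx":0,"wy":0,"wz":0,"jaw":0.03},
  {"tx":0.002,"ty":-0.001,"tz":0.064,"wx":0,"wy":0,"wz":0,"jaw":0.03},
], newtons=30)

```text
time: 3.98
ee_pos: [0.6705, -0.2089, 0.0783]
eef_rot: [2.1, 2.332, 0.003]
force: [-1.1, -0.4, 6.0]
opening: 0.519
grip_force: 30.7
```

```bash
python3 -c "
from h import *
print(env.get_obs()['ee_pos'],delta([.5385,-.107,.2]),delta([.5385,-.107,.094]))"
```

```text
[ 0.67053655 -0.20892268  0.07825235] (array([ 0.115 , -0.1202, -0.1224]), array([ 0.0038,  0.0017, -0.0003])) (array([ 0.1151, -0.1206, -0.0164]), array([ 0.0038,  0.0017, -0.0003]))
```

move_arm([
  {"tx":0,"ty":0,"tz":-0.05,"wx":0,"wy":0,"wz":0,"jaw":0.03},
  {"tx":0,"ty":-0.03,"tz":-0.08,"wx":0,"wy":0,"wz":0,"jaw":0.03},
  {"tx":0.03,"ty":-0.08,"tz":-0.08,"wx":0,"wy":0,"wz":0,"jaw":0.03},
  {"tx":0.08,"ty":-0.11,"tz":-0.08,"wx":0,"wy":0,"wz":0,"jaw":0.03},
  {"tx":0.115,"ty":-0.12,"tz":-0.08,"wx":0,"wy":0,"wz":0,"jaw":0.03},
  {"tx":0.115,"ty":-0.12,"tz":-0.06,"wx":0,"wy":0,"wz":0,"jaw":0.03},
  {"tx":0.115,"ty":-0.12,"tz":-0.04,"wx":0,"wy":0,"wz":0,"jaw":0.03},
  {"tx":0.115,"ty":-0.12,"tz":-0.04,"wx":0,"wy":0,"wz":0,"jaw":0.03},
])

```text
time: 4.97
ee_pos: [0.5368, -0.1066, 0.115]
eef_rot: [-2.101, -2.334, 0.001]
force: [-0.4, -1.1, -0.6]
opening: 0.52
grip_force: 31.5
```

```bash
python3 - <<'E'
from h import *
s=env.get_obs();print(s['ee_pos'],delta([.5385,-.107,.094]))
p=optics.camera('top')
for m in optics.masks_of(p,'mat_1')[:6]:
    X=cloud(p,m['pixels']);c,r=cv2.minEnclosingCircle(np.float32(X[abs(X[:,2]-.016)<.008][:,:2]));print(round(m['confidence'],2),np.round(c,4),r)
p=optics.camera('scene')
for m in optics.masks_of(p,'mat_1')[:6]:
    X=cloud(p,m['pixels']);c,r=cv2.minEnclosingCircle(np.float32(X[abs(X[:,2]-.015)<.008][:,:2]));print(round(m['confidence'],2),np.round(c,4),r)
E
```

```text
[ 0.53683047 -0.10655563  0.11503771] (array([-0.0006,  0.0016,  0.021 ]), array([-0.0014, -0.0002,  0.0002]))
0.91 [0.5174 0.0918] 0.03953900188207626
0.81 [ 0.5295 -0.0081] 0.0403296984732151
0.51 [ 0.5548 -0.2352] 0.02234245277941227
0.9 [ 0.5277 -0.0064] 0.039727818220853806
0.82 [0.5165 0.0914] 0.039389003068208694
0.77 [ 0.5372 -0.1061] 0.04035528004169464
0.77 [ 0.549  -0.2063] 0.0401621088385582
```

move_arm([
  {"tx":0,"ty":0.001,"tz":0.012,"wx":0,"wy":0,"wz":0,"jaw":0.03},
  {"tx":0,"ty":0.001,"tz":0.021,"wx":0,"wy":0,"wz":0,"jaw":0.03},
  {"tx":0,"ty":0.001,"tz":0.021,"wx":0,"wy":0,"wz":0,"jaw":0.03},
  {"tx":0,"ty":0.001,"tz":0.021,"wx":0,"wy":0,"wz":0,"jaw":0.055},
  {"tx":0,"ty":0.001,"tz":0.021,"wx":0,"wy":0,"wz":0,"jaw":0.085},
  {"tx":0,"ty":0.001,"tz":0.021,"wx":0,"wy":0,"wz":0,"jaw":0.085},
  {"tx":0,"ty":0.001,"tz":-0.03,"wx":0,"wy":0,"wz":0,"jaw":0.085},
  {"tx":0,"ty":0.001,"tz":-0.09,"wx":0,"wy":0,"wz":0,"jaw":0.085},
])

```text
time: 6.18
ee_pos: [0.5376, -0.1064, 0.2057]
eef_rot: [-2.1, -2.333, 0.002]
force: [0.5, -0.5, 0.5]
opening: 0.995
grip_force: 0.0
```

```bash
python3 -c "
from h import *
print(env.get_obs()['ee_pos'],delta([.669,.048,.24]))
p=optics.camera('scene')
for m in optics.masks_of(p,'spice_jar')[:2]:
    X=cloud(p,m['pixels']);T=X[X[:,2]>.1];print(m['confidence'],X[:,2].max(), T.mean(0) if len(T) else '',cv2.minEnclosingCircle(np.float32(T[:,:2])) if len(T) else '')
"
```

```text
[ 0.53760488 -0.10640893  0.20571772] (array([ 0.1398,  0.1468, -0.0345]), array([-0.0025, -0.001 ,  0.0002]))
0.82 0.09993061267634318  
0.79 0.11440173966382339 [ 0.53120007 -0.1023551   0.10977757] ((0.5343479514122009, -0.10544636845588684), 0.02205214649438858)
```

Spice jar stands on mat_3 (top 0.112, centred). Next is the mill.

move_arm([
  {"tx":0,"ty":0,"tz":-0.055,"wx":0,"wy":0,"wz":0,"jaw":0.085},
  {"tx":0.005,"ty":0.06,"tz":-0.055,"wx":0,"wy":0,"wz":0,"jaw":0.085},
  {"tx":0.012,"ty":0.11,"tz":-0.055,"wx":0,"wy":0,"wz":0,"jaw":0.085},
  {"tx":0.012,"ty":0.119,"tz":-0.055,"wx":0,"wy":0,"wz":0,"jaw":0.085},
  {"tx":0.012,"ty":0.119,"tz":-0.055,"wx":0,"wy":0,"wz":0,"jaw":0.085},
])

```text
time: 6.9
ee_pos: [0.6552, -0.0821, 0.2594]
eef_rot: [-2.101, -2.334, 0.001]
force: [-1.1, -0.4, -0.3]
opening: 0.996
grip_force: 0.0
```

```bash
python3 -c "
from h import *
look('pepper_mill',.124,0,'w2.png',.015)
print(delta([.655,-.0825,.097]))"
```

```text
tcp [ 0.6552 -0.0821  0.2594] 6.9
pepper_mill 0.9 circ [ 0.6571 -0.0844] r 0.025 box [ 0.657  -0.0837  0.1298] [0.046 0.045 0.017] topz 0.148
(array([0.0003, 0.0009, 0.163 ]), array([-0.0013,  0.0005, -0.0008]))
```

View pics/w2.png

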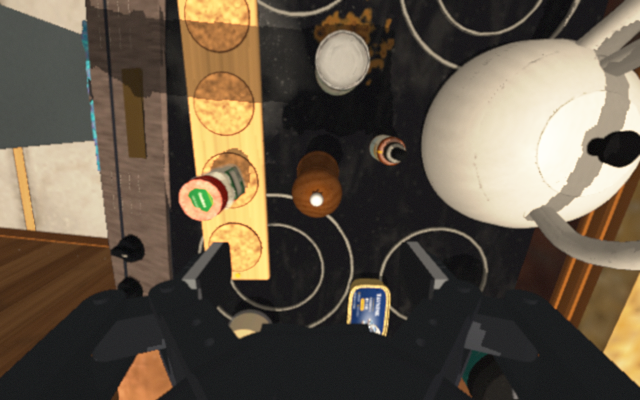

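The mill's knob is at (316,200) and the spice jar stands upright on mat_3 (205,195). The dropper bottle (385,150) is clear of the rear finger.

move_arm([
  {"tx":-0.002,"ty":0.002,"tz":0.05,"wx":0,"wy":0,"wz":0,"jaw":0.085},
  {"tx":-0.002,"ty":0.002,"tz":0.1,"wx":0,"wy":0,"wz":0,"jaw":0.085},
  {"tx":-0.002,"ty":0.002,"tz":0.14,"wx":0,"wy":0,"wz":0,"jaw":0.085},
  {"tx":-0.002,"ty":0.002,"tz":0.162,"wx":0,"wy":0,"wz":0,"jaw":0.085},
  {"tx":-0.002,"ty":0.002,"tz":0.162,"wx":0,"wy":0,"wz":0,"jaw":0.06},
  {"tx":-0.002,"ty":0.002,"tz":0.162,"wx":0,"wy":0,"wz":0,"jaw":0.03},
  {"tx":-0.002,"ty":0.002,"tz":0.162,"wx":0,"wy":0,"wz":0,"jaw":0.03},
  {"tx":-0.002,"ty":0.002,"tz":0.162,"wx":0,"wy":0,"wz":0,"jaw":0.03},
])

```text
time: 8.0
ee_pos: [0.659, -0.084, 0.1006]
eef_rot: [2.1, 2.333, 0.003]
force: [-1.4, -1.5, 6.5]
opening: 0.555
grip_force: 31.1
```

move_arm([
  {"tx":0,"ty":0,"tz":0,"wx":0,"wy":0,"wz":0,"jaw":0.03},
  {"tx":0,"ty":0,"tz":0,"wx":0,"wy":0,"wz":0,"jaw":0.03},
])

```text
time: 8.25
ee_pos: [0.659, -0.084, 0.1005]
eef_rot: [2.1, 2.333, 0.003]
force: [-2.3, -0.1, 7.0]
opening: 0.554
grip_force: 31.1
```

```bash
python3 -c "
from h import *
print(env.get_obs()['ee_pos'],delta([.517,.0916,.12]))"
```

```text
[ 0.65902654 -0.08401041  0.1005205 ] (array([ 0.1895, -0.1228, -0.02  ]), array([ 0.0031,  0.0009, -0.0002]))
```

move_arm([
  {"tx":0,"ty":0,"tz":-0.05,"wx":0,"wy":0,"wz":0,"jaw":0.03},
  {"tx":0.01,"ty":0,"tz":-0.1,"wx":0,"wy":0,"wz":0,"jaw":0.03},
  {"tx":0.06,"ty":-0.03,"tz":-0.1,"wx":0,"wy":0,"wz":0,"jaw":0.03},
  {"tx":0.11,"ty":-0.06,"tz":-0.1,"wx":0,"wy":0,"wz":0,"jaw":0.03},
  {"tx":0.15,"ty":-0.09,"tz":-0.1,"wx":0,"wy":0,"wz":0,"jaw":0.03},
  {"tx":0.18,"ty":-0.115,"tz":-0.09,"wx":0,"wy":0,"wz":0,"jaw":0.03},
  {"tx":0.19,"ty":-0.123,"tz":-0.05,"wx":0,"wy":0,"wz":0,"jaw":0.03},
  {"tx":0.19,"ty":-0.123,"tz":-0.04,"wx":0,"wy":0,"wz":0,"jaw":0.03},
])

```text
time: 9.25
ee_pos: [0.5136, 0.0925, 0.137]
eef_rot: [-2.098, -2.336, 0.004]
force: [0.5, 0.5, -1.5]
opening: 0.555
grip_force: 32.0
```

move_arm([
  {"tx":0,"ty":0,"tz":0,"wx":0,"wy":0,"wz":0,"jaw":0.03},
])

```text
time: 9.38
ee_pos: [0.516, 0.0914, 0.1384]
eef_rot: [2.103, 2.334, -0.001]
force: [-0.2, -0.1, -2.3]
opening: 0.554
grip_force: 32.0
```

```bash
python3 -c "
from h import *
print(env.get_obs()['ee_pos'],delta([.517,.0916,.116]))
p=optics.camera('scene')
for m in optics.masks_of(p,'pepper_mill')[:1]:
    X=cloud(p,m['pixels']);print(X.min(0),np.percentile(X,[2,50,98],axis=0))
save('s1.png',p)
"
```

```text
[0.51603529 0.09141638 0.1383862 ] (array([0.0001, 0.001 , 0.0224]), array([-0.0004,  0.0004, -0.0009]))
[ 4.84541399e-01  5.40323535e-02 -4.09173285e-04] [[0.4862448  0.07434275 0.04203788]
 [0.49870996 0.10466385 0.09696637]
 [0.52575938 0.11825458 0.17544463]]
```

View pics/s1.png

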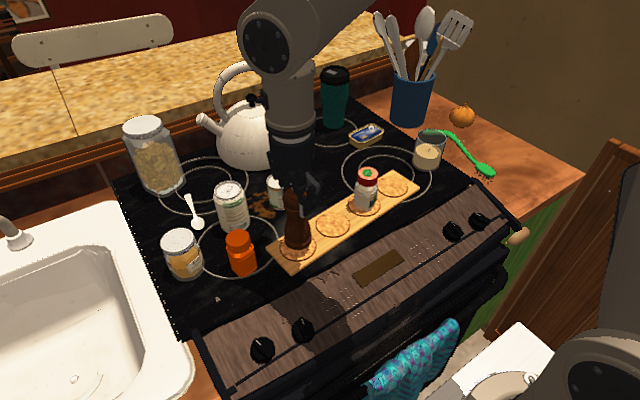

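The mill hangs upright over mat_1 at (297,225). I'm lowering it and releasing.

move_arm([
  {"tx":0,"ty":0.001,"tz":0.015,"wx":0,"wy":0,"wz":0,"jaw":0.03},
  {"tx":0,"ty":0.001,"tz":0.022,"wx":0,"wy":0,"wz":0,"jaw":0.03},
  {"tx":0,"ty":0.001,"tz":0.023,"wx":0,"wy":0,"wz":0,"jaw":0.03},
  {"tx":0,"ty":0.001,"tz":0.023,"wx":0,"wy":0,"wz":0,"jaw":0.03},
])

```text
time: 9.98
ee_pos: [0.5165, 0.0921, 0.1155]
eef_rot: [2.102, 2.335, -0.001]
force: [-1.8, -1.0, 5.2]
opening: 0.548
grip_force: 32.6
```

move_arm([
  {"tx":0,"ty":0,"tz":0,"wx":0,"wy":0,"wz":0,"jaw":0.055},
  {"tx":0,"ty":0,"tz":0,"wx":0,"wy":0,"wz":0,"jaw":0.085},
  {"tx":0,"ty":0,"tz":0,"wx":0,"wy":0,"wz":0,"jaw":0.085},
  {"tx":0,"ty":0,"tz":-0.05,"wx":0,"wy":0,"wz":0,"jaw":0.085},
  {"tx":0,"ty":0,"tz":-0.1,"wx":0,"wy":0,"wz":0,"jaw":0.085},
  {"tx":0,"ty":0,"tz":-0.15,"wx":0,"wy":0,"wz":0,"jaw":0.085},
  {"tx":0,"ty":0,"tz":-0.15,"wx":0,"wy":0,"wz":0,"jaw":0.085},
])

```text
time: 10.85
ee_pos: [0.5189, 0.0932, 0.2695]
eef_rot: [2.099, 2.331, 0.01]
force: [0.0, -0.7, -1.2]
opening: 0.996
grip_force: 0.0
```

```bash
python3 -c "
from h import *
look('pepper_mill',.139,0,None,.015)
print(delta([.669,.048,.22]),delta([.657,.171,.26]))"
```

```text
tcp [0.5189 0.0932 0.2695] 10.85
pepper_mill 0.87 circ [0.5144 0.0909] r 0.0252 box [0.5143 0.0924 0.1447] [0.046 0.045 0.017] topz 0.163
(array([-0.0598,  0.147 ,  0.0455]), array([ 0.0008,  0.0003, -0.0002])) (array([0.0637, 0.1479, 0.0055]), array([ 0.0008,  0.0003, -0.0002]))
```

Mill is placed within about 3 mm. Next is the can.

move_arm([
  {"tx":0.01,"ty":0.05,"tz":0,"wx":0,"wy":0,"wz":0,"jaw":0.085},
  {"tx":0.03,"ty":0.1,"tz":0,"wx":0,"wy":0,"wz":0,"jaw":0.085},
  {"tx":0.06,"ty":0.14,"tz":0.03,"wx":0,"wy":0,"wz":0,"jaw":0.085},
  {"tx":0.064,"ty":0.148,"tz":0.055,"wx":0,"wy":0,"wz":0,"jaw":0.085},
  {"tx":0.064,"ty":0.148,"tz":0.055,"wx":0,"wy":0,"wz":0,"jaw":0.085},
  {"tx":0.064,"ty":0.148,"tz":0.055,"wx":0,"wy":0,"wz":0,"jaw":0.085},
])

```text
time: 11.7
ee_pos: [0.6565, 0.1702, 0.2105]
eef_rot: [2.103, 2.334, -0.002]
force: [0.2, -0.1, -0.3]
opening: 0.995
grip_force: 0.0
```

```bash
python3 -c "
from h import *
look('drinks_can',.112,0,'w3.png',.010)
print(delta([.657,.171,.064]))"
```

```text
tcp [0.6565 0.1702 0.2105] 11.7
drinks_can 0.64 circ [0.6599 0.1729] r 0.0312 box [0.6597 0.1743 0.1088] [0.056 0.055 0.012] topz 0.114
(array([ 0.0006, -0.0003,  0.1478]), array([ 0.0018,  0.0004, -0.0012]))
```

View pics/w3.png

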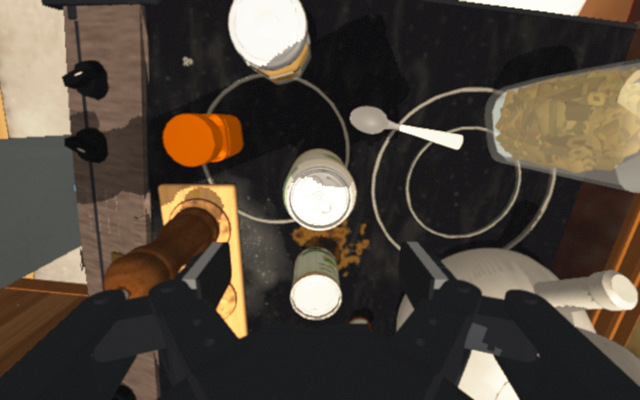

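The can is centred at (320,195) between the fingers, with the tin at (315,295) and the orange jar at (200,140) clear.

move_arm([
  {"tx":0.003,"ty":0.003,"tz":0.05,"wx":0,"wy":0,"wz":0,"jaw":0.085},
  {"tx":0.003,"ty":0.003,"tz":0.09,"wx":0,"wy":0,"wz":0,"jaw":0.085},
  {"tx":0.003,"ty":0.003,"tz":0.125,"wx":0,"wy":0,"wz":0,"jaw":0.085},
  {"tx":0.003,"ty":0.003,"tz":0.147,"wx":0,"wy":0,"wz":0,"jaw":0.085},
  {"tx":0.003,"ty":0.003,"tz":0.147,"wx":0,"wy":0,"wz":0,"jaw":0.07},
  {"tx":0.003,"ty":0.003,"tz":0.147,"wx":0,"wy":0,"wz":0,"jaw":0.05},
  {"tx":0.003,"ty":0.003,"tz":0.147,"wx":0,"wy":0,"wz":0,"jaw":0.05},
  {"tx":0.003,"ty":0.003,"tz":0.147,"wx":0,"wy":0,"wz":0,"jaw":0.05},
], newtons=45)

```text
time: 12.8
ee_pos: [0.6602, 0.1749, 0.0644]
eef_rot: [2.101, 2.334, 0.002]
force: [-0.7, -0.4, 1.5]
opening: 0.749
grip_force: 50.5
```

```bash
python3 -c "
from h import *
print(env.get_obs()['ee_pos'],delta([.528,-.0075,.1]))"
```

```text
[0.66021697 0.17486302 0.06441844] (array([-0.1675, -0.1505, -0.0358]), array([ 0.0014, -0.0001, -0.0002]))
```

move_arm([
  {"tx":0,"ty":0,"tz":-0.05,"wx":0,"wy":0,"wz":0,"jaw":0.05},
  {"tx":0,"ty":0,"tz":-0.1,"wx":0,"wy":0,"wz":0,"jaw":0.05},
  {"tx":-0.05,"ty":0,"tz":-0.115,"wx":0,"wy":0,"wz":0,"jaw":0.05},
  {"tx":-0.1,"ty":0,"tz":-0.115,"wx":0,"wy":0,"wz":0,"jaw":0.05},
  {"tx":-0.15,"ty":-0.02,"tz":-0.115,"wx":0,"wy":0,"wz":0,"jaw":0.05},
  {"tx":-0.168,"ty":-0.06,"tz":-0.115,"wx":0,"wy":0,"wz":0,"jaw":0.05},
  {"tx":-0.168,"ty":-0.11,"tz":-0.1,"wx":0,"wy":0,"wz":0,"jaw":0.05},
  {"tx":-0.168,"ty":-0.15,"tz":-0.07,"wx":0,"wy":0,"wz":0,"jaw":0.05},
])

```text
time: 13.8
ee_pos: [0.5272, -0.0087, 0.134]
eef_rot: [2.101, 2.332, 0.002]
force: [0.7, 1.0, -4.3]
opening: 0.746
grip_force: 52.3
```

move_arm([
  {"tx":0,"ty":0,"tz":0.02,"wx":0,"wy":0,"wz":0,"jaw":0.05},
  {"tx":0,"ty":0,"tz":0.03,"wx":0,"wy":0,"wz":0,"jaw":0.05},
  {"tx":0,"ty":0,"tz":0.03,"wx":0,"wy":0,"wz":0,"jaw":0.05},
])

```text
time: 14.18
ee_pos: [0.5285, -0.0078, 0.1032]
eef_rot: [-2.101, -2.335, -0.0]
force: [0.6, 0.8, -3.5]
opening: 0.746
grip_force: 52.2
```

```bash
python3 -c "
from h import *
print(env.get_obs()['ee_pos'],delta([.528,-.0075,.0794]))"
```

```text
[ 0.52850366 -0.00781133  0.10319716] (array([ 0.0004, -0.0005,  0.0238]), array([-0.0001, -0.0003,  0.0003]))
```

move_arm([
  {"tx":0,"ty":0,"tz":0.015,"wx":0,"wy":0,"wz":0,"jaw":0.05},
  {"tx":0,"ty":0,"tz":0.024,"wx":0,"wy":0,"wz":0,"jaw":0.05},
  {"tx":0,"ty":0,"tz":0.024,"wx":0,"wy":0,"wz":0,"jaw":0.05},
  {"tx":0,"ty":0,"tz":0.024,"wx":0,"wy":0,"wz":0,"jaw":0.07},
  {"tx":0,"ty":0,"tz":0.024,"wx":0,"wy":0,"wz":0,"jaw":0.085},
  {"tx":0,"ty":0,"tz":0.024,"wx":0,"wy":0,"wz":0,"jaw":0.085},
  {"tx":0,"ty":0,"tz":0.024,"wx":0,"wy":0,"wz":0,"jaw":0.085},
])

```text
time: 15.05
ee_pos: [0.5282, -0.0081, 0.0793]
eef_rot: [2.102, 2.335, 0.0]
force: [-0.3, -0.4, -0.6]
opening: 0.995
grip_force: 0.0
```

move_arm([
  {"tx":0,"ty":0,"tz":-0.05,"wx":0,"wy":0,"wz":0,"jaw":0.085},
  {"tx":0,"ty":0,"tz":-0.1,"wx":0,"wy":0,"wz":0,"jaw":0.085},
  {"tx":0,"ty":0,"tz":-0.14,"wx":0,"wy":0,"wz":0,"jaw":0.085},
  {"tx":0,"ty":0,"tz":-0.14,"wx":0,"wy":0,"wz":0,"jaw":0.085},
  {"tx":0,"ty":0,"tz":-0.14,"wx":0,"wy":0,"wz":0,"jaw":0.085},
])

```text
time: 15.68
ee_pos: [0.5276, -0.0083, 0.2188]
eef_rot: [-2.102, -2.335, 0.001]
force: [-1.0, -1.0, 0.1]
opening: 0.995
grip_force: 0.0
```

```bash
python3 -c "
from h import *
look('drinks_can',.127,0,None,.010)
print(delta([.669,.048,.2]))"
```

```text
tcp [ 0.5276 -0.0083  0.2188] 15.675
drinks_can 0.95 circ [ 0.5287 -0.0098] r 0.0313 box [ 0.5281 -0.0083  0.1238] [0.056 0.055 0.012] topz 0.129
(array([0.041 , 0.1469, 0.0176]), array([-0.0024, -0.0002,  0.    ]))
```

Can is good. Next is the tin.

move_arm([
  {"tx":0,"ty":0.05,"tz":0,"wx":0,"wy":0,"wz":0,"jaw":0.085},
  {"tx":0.02,"ty":0.1,"tz":0,"wx":0,"wy":0,"wz":0,"jaw":0.085},
  {"tx":0.041,"ty":0.14,"tz":0.02,"wx":0,"wy":0,"wz":0,"jaw":0.085},
  {"tx":0.041,"ty":0.147,"tz":0.04,"wx":0,"wy":0,"wz":0,"jaw":0.085},
  {"tx":0.041,"ty":0.147,"tz":0.04,"wx":0,"wy":0,"wz":0,"jaw":0.085},
  {"tx":0.041,"ty":0.147,"tz":0.04,"wx":0,"wy":0,"wz":0,"jaw":0.085},
])

```text
time: 16.52
ee_pos: [0.6692, 0.0469, 0.1793]
eef_rot: [-2.103, -2.334, 0.002]
force: [0.5, 0.4, -0.0]
opening: 1.0
grip_force: 0.0
```

```bash
python3 -c "
from h import *
look('peas_tin',.070,0,'w4.png',.010)
print(delta([.67,.048,.032]))"
```

```text
tcp [0.6692 0.0469 0.1793] 16.525
peas_tin 0.87 circ [0.6702 0.0475] r 0.0287 box [0.6701 0.048  0.0677] [0.053 0.054 0.009] topz 0.071
(array([0.001 , 0.0002, 0.1483]), array([ 0.001 ,  0.0007, -0.0011]))
```

View pics/w4.png

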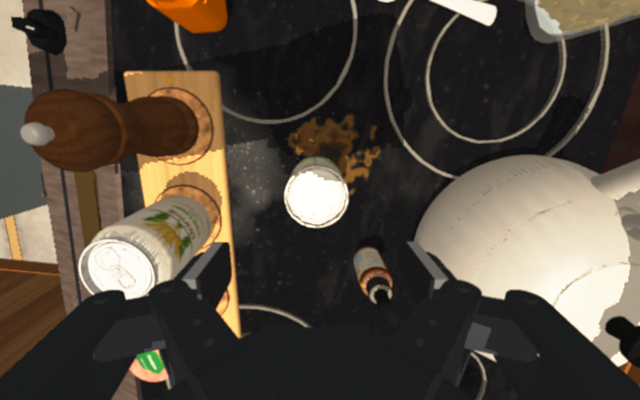

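The tin is centred at (317,195), and the kettle and dropper bottle are clear of the fingers.

move_arm([
  {"tx":0.001,"ty":0.001,"tz":0.05,"wx":0,"wy":0,"wz":0,"jaw":0.085},
  {"tx":0.001,"ty":0.001,"tz":0.09,"wx":0,"wy":0,"wz":0,"jaw":0.085},
  {"tx":0.001,"ty":0.001,"tz":0.125,"wx":0,"wy":0,"wz":0,"jaw":0.085},
  {"tx":0.001,"ty":0.001,"tz":0.146,"wx":0,"wy":0,"wz":0,"jaw":0.085},
  {"tx":0.001,"ty":0.001,"tz":0.146,"wx":0,"wy":0,"wz":0,"jaw":0.065},
  {"tx":0.001,"ty":0.001,"tz":0.146,"wx":0,"wy":0,"wz":0,"jaw":0.04},
  {"tx":0.001,"ty":0.001,"tz":0.146,"wx":0,"wy":0,"wz":0,"jaw":0.04},
  {"tx":0.001,"ty":0.001,"tz":0.146,"wx":0,"wy":0,"wz":0,"jaw":0.04},
], newtons=35)

```text
time: 17.62
ee_pos: [0.6719, 0.0494, 0.0349]
eef_rot: [2.101, 2.334, 0.003]
force: [-0.1, -1.3, 5.4]
opening: 0.659
grip_force: 38.0
```

```bash
python3 -c "
from h import *
print(env.get_obs()['ee_pos'],delta([.549,-.2062,.1]))"
```

```text
[0.6719288  0.04935244 0.03485856] (array([-0.2413, -0.1488, -0.0655]), array([ 0.0024,  0.    , -0.0002]))
```

move_arm([
  {"tx":0,"ty":0,"tz":-0.06,"wx":0,"wy":0,"wz":0,"jaw":0.04},
  {"tx":0,"ty":0,"tz":-0.12,"wx":0,"wy":0,"wz":0,"jaw":0.04},
  {"tx":-0.05,"ty":0,"tz":-0.13,"wx":0,"wy":0,"wz":0,"jaw":0.04},
  {"tx":-0.11,"ty":0,"tz":-0.13,"wx":0,"wy":0,"wz":0,"jaw":0.04},
  {"tx":-0.17,"ty":0,"tz":-0.13,"wx":0,"wy":0,"wz":0,"jaw":0.04},
  {"tx":-0.22,"ty":-0.03,"tz":-0.13,"wx":0,"wy":0,"wz":0,"jaw":0.04},
  {"tx":-0.241,"ty":-0.08,"tz":-0.13,"wx":0,"wy":0,"wz":0,"jaw":0.04},
  {"tx":-0.241,"ty":-0.13,"tz":-0.12,"wx":0,"wy":0,"wz":0,"jaw":0.04},
])

```text
time: 18.62
ee_pos: [0.5657, -0.2074, 0.1537]
eef_rot: [2.105, 2.329, -0.0]
force: [-0.4, 0.6, -2.0]
opening: 0.661
grip_force: 38.5
```

move_arm([
  {"tx":0,"ty":-0.019,"tz":0.03,"wx":0,"wy":0,"wz":0,"jaw":0.04},
  {"tx":0,"ty":-0.019,"tz":0.08,"wx":0,"wy":0,"wz":0,"jaw":0.04},
  {"tx":0,"ty":-0.019,"tz":0.08,"wx":0,"wy":0,"wz":0,"jaw":0.04},
  {"tx":0,"ty":-0.019,"tz":0.08,"wx":0,"wy":0,"wz":0,"jaw":0.04},
])

```text
time: 19.12
ee_pos: [0.5493, -0.2059, 0.0748]
eef_rot: [2.1, 2.334, 0.002]
force: [0.4, -0.5, -0.8]
opening: 0.659
grip_force: 38.5
```

```bash
python3 -c "
from h import *
print(env.get_obs()['ee_pos'],delta([.549,-.2062,.0498]))"
```

```text
[ 0.54925082 -0.20593005  0.0747842 ] (array([-0.0002, -0.0003,  0.025 ]), array([0.0018, 0.0004, 0.0005]))
```

move_arm([
  {"tx":0,"ty":0,"tz":0.015,"wx":0,"wy":0,"wz":0,"jaw":0.04},
  {"tx":0,"ty":0,"tz":0.025,"wx":0,"wy":0,"wz":0,"jaw":0.04},
  {"tx":0,"ty":0,"tz":0.025,"wx":0,"wy":0,"wz":0,"jaw":0.04},
  {"tx":0,"ty":0,"tz":0.025,"wx":0,"wy":0,"wz":0,"jaw":0.065},
  {"tx":0,"ty":0,"tz":0.025,"wx":0,"wy":0,"wz":0,"jaw":0.085},
  {"tx":0,"ty":0,"tz":0.025,"wx":0,"wy":0,"wz":0,"jaw":0.085},
  {"tx":0,"ty":0,"tz":0.025,"wx":0,"wy":0,"wz":0,"jaw":0.085},
])

```text
time: 20.0
ee_pos: [0.548, -0.2061, 0.0483]
eef_rot: [-2.102, -2.335, -0.0]
force: [0.1, 0.1, -0.8]
opening: 0.996
grip_force: 0.0
```

move_arm([
  {"tx":0,"ty":0,"tz":-0.05,"wx":0,"wy":0,"wz":0,"jaw":0.085},
  {"tx":0,"ty":0,"tz":-0.1,"wx":0,"wy":0,"wz":0,"jaw":0.085},
  {"tx":0,"ty":0,"tz":-0.16,"wx":0,"wy":0,"wz":0,"jaw":0.085},
  {"tx":0,"ty":0,"tz":-0.22,"wx":0,"wy":0,"wz":0,"jaw":0.085},
  {"tx":-0.04,"ty":0,"tz":-0.25,"wx":0,"wy":0,"wz":0,"jaw":0.085},
  {"tx":-0.08,"ty":0,"tz":-0.25,"wx":0,"wy":0,"wz":0,"jaw":0.085},
  {"tx":-0.08,"ty":0,"tz":-0.25,"wx":0,"wy":0,"wz":0,"jaw":0.085},
  {"tx":-0.08,"ty":0,"tz":-0.25,"wx":0,"wy":0,"wz":0,"jaw":0.085},
])

```text
time: 21.0
ee_pos: [0.5562, -0.2849, 0.2979]
eef_rot: [-2.101, -2.334, -0.0]
force: [0.6, -0.3, -0.5]
opening: 0.995
grip_force: 0.0
```

```bash
python3 - <<'E'
from h import *
for t,h in [('peas_tin',.085),('spice_jar',.108),('drinks_can',.127),('pepper_mill',.139),('honey_jar',.094)]: look(t,h,0,None,.012)
p=optics.camera('scene');save('s2.png',p)
E
```

```text
tcp [ 0.5562 -0.2849  0.2979] 21.0
peas_tin 0.86 circ [ 0.5484 -0.208 ] r 0.0287 box [ 0.5488 -0.2078  0.0842] [0.053 0.053 0.006] topz 0.086
tcp [ 0.5565 -0.284   0.2981] 21.1
spice_jar 0.61 circ [ 0.5382 -0.1093] r 0.0229 box [ 0.5381 -0.1162  0.1052] [0.043 0.028 0.017] topz 0.113
tcp [ 0.5565 -0.2843  0.2983] 21.2
tcp [ 0.5565 -0.2848  0.2983] 21.3
tcp [ 0.5564 -0.2852  0.2983] 21.4
```

View pics/s2.png

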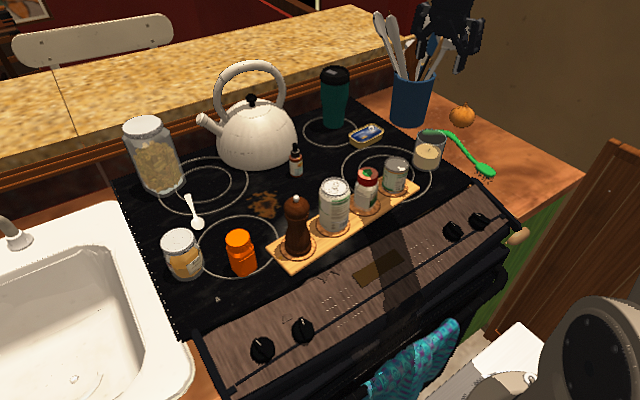

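All four stand upright and centred: mill (297,225), can (334,205), spice jar (366,190), tin (395,175). The row rises towards the honey jar, which hasn't moved (182,255).

```bash
python3 -c "
from rig import env
print(env.hand_in())"
```

```text
the job is handed in; nothing more can be done
None
```

I handed the job in with the mill, can, spice jar and tin upright on mats 1 to 4, rising towards the honey jar on the left; each measured within about 3 mm of its mat's centre, and the hand-in returned no verdict.

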